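# Put the precision screwdrivers back into the tool caddy

### The arm

A 6-joint arm with a two-finger parallel gripper is mounted at the origin on a cart in front of the work surface, level with it; the furniture and walls round the work are solid. World frame = base frame: x ahead of the robot, y to its left, z up, the work surface at z = 0. Lengths are in m, angles in degrees, forces in N, time in s.
With the tool pointing down it reaches from about 0.375 to 0.75 m from the base axis. Payload 9 kg.
Tool frame: the origin (TCP) lies where the fingers leave the gripper's body, on its centre line; the fingertips stand 73 mm ahead of it and the grasp point (between the pads) lies 54 mm ahead of it (robot.tip_reach is the distance from the TCP to the fingertips, in m); z points along the fingers, y is the line along which they close (so a half turn about z gives the same grasp; the last joint's range is limited). The gripper opens to 85 mm and grips with 20 to 120 N. Pads are 22 mm wide; open, the fingers measure 114 mm over their backs; the gripper's body (76 mm by 85 mm) begins 54 mm behind the grasp point. The pads swing forward as they close: fully open they stand 13 mm farther back than shut.
Start: joints at [-12.473, 5.964, 5.575, 89.605, 0, 77.527], TCP at [0.6, 0, 0.304] pointing down, gripper open.
Joint ranges: [-171.21, 171.21], [-48.23, 106.86], [-62.78, 66.21], [-105.2, 120.99], [-86.42, 89.51], [-180, 180]. Speed limits (degrees/s): [127.2, 127.2, 147.25, 180, 180, 180].

### API

Orientations are given as [roll, pitch, yaw] about the fixed x, y, z axes, in that order (R = Rz(yaw) Ry(pitch) Rx(roll)).
In Python, from plant import robot gives the robot as it stands. Calls block until the motion is done:
- robot.move_pose(position, orientation): joint-space move of the TCP to a pose.
- robot.line_to(position, vel=0.15, rotation=None, guard=None): straight line of the TCP; rotation=None keeps the orientation; vel is the mean speed in m/s. With guard (N) it stops when the force on the tool has changed by that much, and returns True; else False.
- robot.goto_joints(angles): joint-space move.
- robot.set_gripper(opening): finger opening in m; the grip force is fixed at half the most; returns when the fingers have stopped.
- robot.pause(seconds).
- robot.ik(position, orientation): joint angles nearest the present ones, or None.
- robot.observe(): the state.
- robot.grab_frame(name): name is "scene" or "side" or "wrist"; returns the picture (420x560x3 uint8, blue, green, red); there is no depth.
- robot.get_calibration(name): a dict with "vertical_fov" (degrees; the focal length in pixels is half the picture's height over the tangent of half this angle, whatever the lens; pixels are square), "cx", "cy" (the principal point, pixels), "k1" (the pictures are not rectified: a ray, as slopes to the right and down, at radius r is drawn at 1 + k1 r^2 times it, then the intrinsics apply), "rvec" (rotation vector, rad) and "tvec" (3), from world to camera coordinates, as OpenCV has them. Camera axes: x right, y down, z forward; pixel columns grow to the right and rows downward; lengths in m; the calibration is good to about 2 mm. A picture is of the moment at which its call begins: read the wrist's pose just before it. get_calibration takes no time and is no camera call; for the wrist camera it gives the pose at the moment of the call.
A pose or a line that the arm cannot do raises robot.IKError and nothing moves.
- robot.job_done(): hands the job in; it is judged then, once.
The state is a dict: "time": time; "q": joint angles; "qvel": joint speeds; "joint_torque": joint torques, N m; "tool_pos": TCP position; "tcp_rot": TCP orientation; "ft_force": force on the tool from outside, world axes, zero at the start; "torque": the same for the moment, N m; "gripper_width": finger opening in m; "gripper_force": force on a finger pad.
Only numpy, scipy, OpenCV 4.12 (cv2) and the standard library are available. Lean on these libraries where they do the work, as an engineer would, in place of code of your own. Each camera call takes 0.05 s, during which the arm holds its last target. There are 200 camera calls.

### The job

Gather the three precision screwdrivers from the desk into the grey tool caddy: lay each one flat on the mat of its own handle colour, on the dark silhouette drawn there, with its handle over the wide part and its blade over the narrow part. The blue pen, the yellow pencil and the marker lying among them do not belong in the caddy; leave them where they are.

Things in the scene. Friction and masses are not known exactly. Their poses are not given: they have to be found in the camera images.
- driver_red: Precision screwdriver with a knurled red handle and a thin steel blade, 116 mm long, lying flat on the desk. Origin: on its underside, midway between its two ends. +y runs along it to the handle end, z is up. The handle is 11 mm thick (x and z) and spans y = -10 to 53 mm; the blade, about 3 mm thick with its centre 5 mm up, runs to y = -58 mm. About 34 g (24 to 48 g); it balances in the handle, near y = +20 to +25 mm: grip it about there, across the handle (x).
- driver_blue: Precision screwdriver with a knurled blue handle and a thin steel blade, 126 mm long, lying flat on the desk. Origin: on its underside, midway between its two ends. +y runs along it to the handle end, z is up. The handle is 11 mm thick (x and z) and spans y = -5 to 58 mm; the blade, about 3 mm thick with its centre 5 mm up, runs to y = -63 mm. About 34 g (24 to 48 g); it balances in the handle, near y = +20 to +25 mm: grip it about there, across the handle (x).
- driver_yellow: Precision screwdriver with a knurled amber yellow handle and a thin steel blade, 130 mm long, lying flat on the desk. Origin: on its underside, midway between its two ends. +y runs along it to the handle end, z is up. The handle is 11 mm thick (x and z) and spans y = -2 to 61 mm; the blade, about 3 mm thick with its centre 5 mm up, runs to y = -65 mm. About 34 g (24 to 48 g); it balances in the handle, near y = +20 to +25 mm: grip it about there, across the handle (x).
- mat_red: Red mat, 38 x 154 x 3 mm, fixed in the caddy, one of three side by side 55 mm apart (any order). On it, in dark grey, the 116 mm silhouette of the screwdriver of that colour: a wide part (handle) and a narrow part (blade). Origin: centre of its underside, 4 mm above the desk; its upper face, on which the screwdriver rests, is 7 mm above the desk. +y points along it to the wide (handle) end. The screwdriver's origin belongs over the mat's centre.
- mat_blue: Blue mat, 38 x 154 x 3 mm, fixed in the caddy, one of three side by side 55 mm apart (any order). On it, in dark grey, the 126 mm silhouette of the screwdriver of that colour: a wide part (handle) and a narrow part (blade). Origin: centre of its underside, 4 mm above the desk; its upper face, on which the screwdriver rests, is 7 mm above the desk. +y points along it to the wide (handle) end. The screwdriver's origin belongs over the mat's centre.
- mat_yellow: Yellow mat, 38 x 154 x 3 mm, fixed in the caddy, one of three side by side 55 mm apart (any order). On it, in dark grey, the 130 mm silhouette of the screwdriver of that colour: a wide part (handle) and a narrow part (blade). Origin: centre of its underside, 4 mm above the desk; its upper face, on which the screwdriver rests, is 7 mm above the desk. +y points along it to the wide (handle) end. The screwdriver's origin belongs over the mat's centre.
- caddy: Shallow grey tool caddy, fixed to the desk: 186 mm (x) by 180 mm (y), walls 4 mm thick and 14 mm high, inner floor 4 mm above the desk, a small pull lip outside one end wall. Origin: on the desk under the outer face of the wall with the lip, midway along it; +y points out through that wall, the caddy lies toward -y. The handle ends of the mats are at the lip end. The outer mats' centre lines are 34 mm from the inner faces of the side walls.
- ball_pen: Blue ball pen, 147 mm long, 8 mm thick, loose on the desk among the screwdrivers. Not a screwdriver: leave it. Origin: its underside, midway along; y along it.
- pencil: Yellow pencil, 138 mm long, 8 mm thick, loose on the desk among the screwdrivers. Not a screwdriver: leave it. Origin: its underside, midway along; y along it.
- marker: Black felt marker with a white band, 131 mm long, 18 mm thick, loose on the desk among the screwdrivers. Leave it. Origin: its underside, midway along; y along it.

How it is judged (in metres and radians):
At the end, for the whole second after the job is handed in: Each screwdriver lies still on its own colour of mat, middle within 15 mm of the mat's centre along and across it, in line within 0.2 rad, handle toward the wide part of the silhouette (lip end); pen, pencil and marker within 30 mm of where they started (x of driver_red in the frame of mat_red between -0.015 and 0.015 m and y of driver_red in the frame of mat_red between -0.015 and 0.015 m and z of driver_red in the frame of mat_red between 0 and 0.018 m and angle between the y axis of driver_red and the y axis of mat_red, either way round below 0.2 rad and y of caddy in the frame of driver_red above 0.04 m and linear speed of each of driver_red, driver_blue, driver_yellow below 0.02 m/s and angular speed of each of driver_red, driver_blue, driver_yellow below 1 rad/s and x of driver_blue in the frame of mat_blue between -0.015 and 0.015 m and y of driver_blue in the frame of mat_blue between -0.015 and 0.015 m and z of driver_blue in the frame of mat_blue between 0 and 0.018 m and angle between the y axis of driver_blue and the y axis of mat_blue, either way round below 0.2 rad and y of caddy in the frame of driver_blue above 0.04 m and x of driver_yellow in the frame of mat_yellow between -0.015 and 0.015 m and y of driver_yellow in the frame of mat_yellow between -0.015 and 0.015 m and z of driver_yellow in the frame of mat_yellow between 0 and 0.018 m and angle between the y axis of driver_yellow and the y axis of mat_yellow, either way round below 0.2 rad and y of caddy in the frame of driver_yellow above 0.04 m and distance of each of ball_pen, pencil, marker from where it was at the start of the episode below 0.03 m); the robot touches nothing.
It fails at once if the blue ball pen is moved more than 30 mm (distance of ball_pen from where it was at the start of the episode above 0.03 m).
It fails at once if the pencil is moved more than 30 mm (distance of pencil from where it was at the start of the episode above 0.03 m).
It fails at once if the marker is moved more than 30 mm (distance of marker from where it was at the start of the episode above 0.03 m).
It also fails if it takes over 80 s, if anything falls off the work surface, if the arm or the gripper's body presses on something with over 40 N, if the wrist force passes 120 N, or if a joint passes its speed limit or range.

## Working session

There is one attempt and no reset: what is moved stays moved. The work goes in short steps, each a Python script; the robot and the scene stay as the last script left them, time stands still between calls to the robot, and variables do not carry over. Pictures are saved under pics/ and viewed, at most 14 in all, crops included, and the job is handed in when it is done.

```bash
ls; mkdir -p pics; python3 - <<'E'
from plant import robot
import cv2
for n in("scene","side","wrist"):
    c=robot.get_calibration(n);print(n,c)
    cv2.imwrite(f"pics/{n}0.png",robot.grab_frame(n))
print(robot.observe())
E
```

```text
pics
scene {'vertical_fov': 48.0447801226788, 'cx': 285.3319537230515, 'cy': 210.14861994782927, 'k1': -0.08975161331758758, 'rvec': array([ 2.03090799, -0.82600432,  0.4299253 ]), 'tvec': array([-0.42180107,  0.21155212,  0.89459316])}
side {'vertical_fov': 55.770380288640226, 'cx': 278.18051413833774, 'cy': 205.15311047124902, 'k1': -0.10659469290190882, 'rvec': array([ 2.06295821, -0.10655416,  0.07343606]), 'tvec': array([-0.54343818,  0.05935712,  0.89235669])}
wrist {'vertical_fov': 61.10168226962594, 'cx': 279.4519407577621, 'cy': 210.52057297643105, 'k1': 0.017748091004553337, 'rvec': array([-2.82584193e+00,  7.72636046e-04,  2.14543203e-03]), 'tvec': array([-0.5992706 , -0.03971714,  0.37970476])}
{'time': 0.15, 'q': array([-1.24755817e+01,  5.99022702e+00,  5.53636445e+00,  8.96040243e+01,
        6.74693785e-05,  7.75271553e+01]), 'qvel': array([-0.00152516, -0.18660809,  0.22111392, -0.02548566, -0.08762999,
        0.03017544]), 'joint_torque': array([ 3.56894714e-03, -5.57353413e+01,  5.04006886e+01,  1.24952567e-02,
       -2.60494489e-04,  1.42527287e-05]), 'tool_pos': array([5.99817072e-01, 2.62990509e-05, 3.03297418e-01]), 'tcp_rot': array([-1.79943494e+02, -1.25681018e-02,  8.99972568e+01]), 'ft_force': array([0.25397899, 0.48831267, 0.66601702]), 'torque': array([-0.04520991, -0.04639879, -0.02191226]), 'gripper_force': 0.0, 'gripper_width': 0.08535888583542214}
```

View pics/scene0.png

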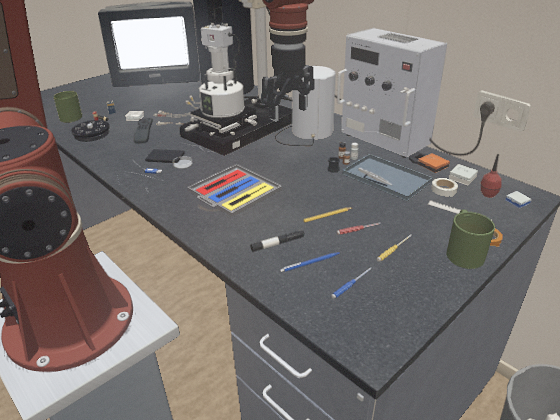

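View pics/side0.png

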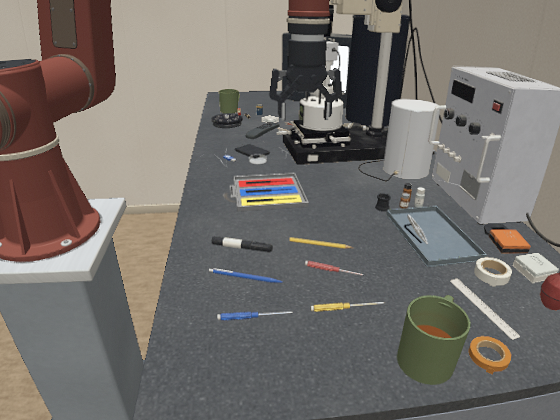

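View pics/wrist0.png

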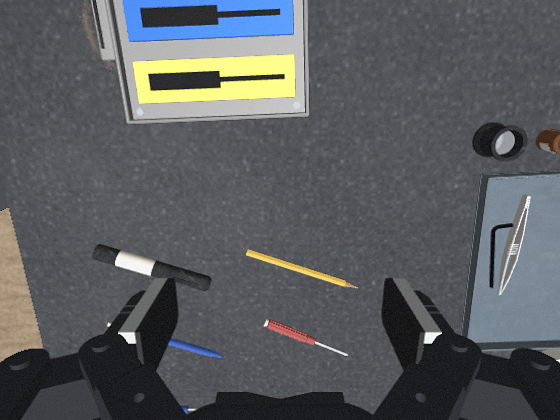

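The scene shows the caddy with its lip toward the robot (side view 232–307, 175–205) and mats ordered red/blue/yellow toward −y. The drivers in the side view, handle to tip, are red (306,263)→(362,274), blue (218,317)→(292,313) and yellow (312,307)→(383,303). The pencil is at (320,243), the marker at (242,243) and the pen at (245,275).

```bash
cat >h.py <<'E'
import numpy as np, cv2
from plant import robot
def cam(c):
    f=210/np.tan(np.radians(c["vertical_fov"]/2))
    return np.array([[f,0,c["cx"]],[0,f,c["cy"]],[0,0,1]]),np.array([c["k1"],0,0,0.]),cv2.Rodrigues(c["rvec"])[0],np.asarray(c["tvec"])
def px2w(c,uv,z):
    K,D,R,t=cam(c)
    p=cv2.undistortPoints(np.array(uv,float).reshape(-1,1,2),K,D)[:,0]
    d=np.c_[p,np.ones(len(p))]@R; o=-R.T@t
    return (o+d*((z-o[2])/d[:,2])[:,None])[:,:2]
HUE={"red":[(0,8),(172,180)],"blue":[(100,125)],"yellow":[(18,35)]}
def blobs(img,col,amin=60,smin=110,vmin=80):
    hsv=cv2.cvtColor(img,cv2.COLOR_BGR2HSV); m=0
    for a,b in HUE[col]: m=m|cv2.inRange(hsv,(a,smin,vmin),(b,255,255))
    m=cv2.morphologyEx(m,cv2.MORPH_CLOSE,np.ones((3,3)))
    cs=cv2.findContours(m,cv2.RETR_EXTERNAL,cv2.CHAIN_APPROX_NONE)[0]
    return sorted([c[:,0] for c in cs if cv2.contourArea(c)>amin],key=lambda c:-cv2.contourArea(c.reshape(-1,1,2)))
def rect(c,cont,z):
    "min-area rectangle in the world: centre, (long,short), long-axis angle deg"
    w=px2w(c,cont,z).astype(np.float32); (ctr,(a,b),th)=cv2.minAreaRect(w*1000)
    if a<b:a,b,th=b,a,th+90
    return np.array(ctr)/1000,(a,b),th
def look(n,name):
    c=robot.get_calibration(n); im=robot.grab_frame(n); cv2.imwrite(f"pics/{name}.png",im); return c,im
E
python3 - <<'E'
from h import *
c=robot.get_calibration("side")
print(px2w(c,[(306,263),(362,274),(218,317),(292,313),(312,307),(383,303),(290,240),(351,247),(208,269),(282,282),(212,242),(272,247)],.005).round(3))
print(px2w(c,[(232,180),(307,205)],.01).round(3))
w=robot.get_calibration("wrist");K,D,R,t=cam(w);print("cam",-R.T@t,R[2])
for p,o in [((.6,-.13,.32),(180,0,90)),((.6,-.2,.35),(180,0,90)),((.55,.12,.35),(180,0,90))]: print(robot.ik(p,o))
E
```

```text
[[ 0.583 -0.182]
 [ 0.684 -0.229]
 [ 0.412 -0.317]
 [ 0.536 -0.319]
 [ 0.572 -0.308]
 [ 0.697 -0.312]
 [ 0.562 -0.097]
 [ 0.687 -0.137]
 [ 0.389 -0.184]
 [ 0.528 -0.236]
 [ 0.394 -0.089]
 [ 0.521 -0.12 ]]
[[0.439 0.216]
 [0.624 0.049]]
cam [0.59987559 0.07968957 0.37253325] [-0.00139051 -0.31056783 -0.9505502 ]
[-24.41205092   8.69507312  10.19293151  91.49785839   0.
  65.58794908]
[-30.25950678  12.8157266   17.93057916  95.11485255   0.
  59.74049322]
[-1.00203457  0.36877133  4.60145558 94.23268425  0.         88.99796543]
```

```bash
python3 - <<'E'
from h import *
for nm,p in (("cad",(.54,.14,.33)),("drv",(.55,-.28,.33))):
    robot.move_pose(p,(180,0,90)); robot.pause(.3)
    c,im=look("wrist",nm); np.save(nm+".npy",c,allow_pickle=True)
    print(nm,robot.observe()["time"],robot.observe()["tool_pos"].round(4))
    for col in HUE:
        for b in blobs(im,col,amin=100 if nm=="drv" else 1500)[:4]:
            z=.007 if nm=="cad" else .0055
            r=rect(c,b,z); print(col,b.mean(0).round(),r[0].round(4),np.round(r[1],1),round(r[2],1))
E
```

```text
cad 1.1667 [0.5403 0.1393 0.3297]
red [272. 109.] [0.5321 0.2033] [152.7  37.6] 2.4
blue [275. 160.] [0.5346 0.1487] [153.2  37.7] 2.5
yellow [277. 207.] [0.5368 0.0939] [153.2  38. ] 2.4
drv 3.0667 [ 0.5502 -0.2796  0.3301]
red [339.  91.] [ 0.6136 -0.1972] [62.5 10.9] 155.1
blue [186. 101.] [ 0.4638 -0.211 ] [136.1   8.7] 160.0
blue [189. 200.] [ 0.4454 -0.3164] [63.5 10.8] 0.0
yellow [376.   9.] [ 0.6444 -0.1203] [64.3  8.7] 160.4
yellow [326. 196.] [ 0.6042 -0.3104] [63.4 10.7] 0.0
```

View pics/cad.png

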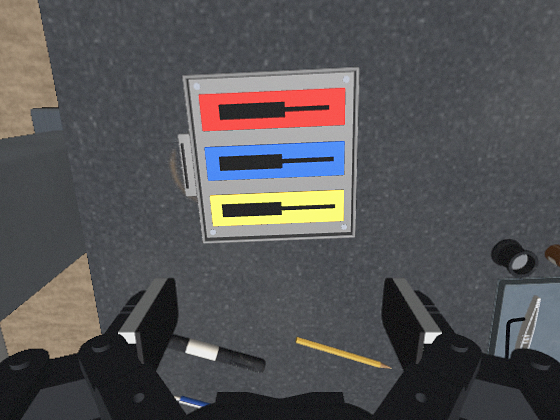

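View pics/drv.png

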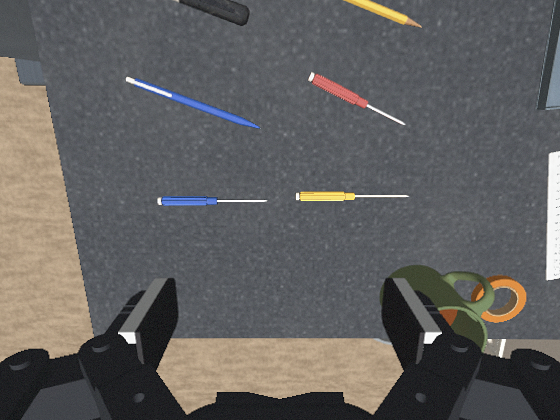

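Caddy mats are red (272,109), blue (275,160) and yellow (277,207), with the wide parts on the left (−x, lip end). The drivers run handle to tip: blue (157,201)→(267,201), yellow (296,196)→(409,196) and red (309,75)→(405,124). The mug stands at about (440,310).

```bash
cat >plan.py <<'E'
from h import *
c=np.load("drv.npy",allow_pickle=True).item()
ends={"blue":[(157,201),(267,201)],"yellow":[(296,196),(409,196)],"red":[(309,75),(405,124)]}
mats={"red":(.5321,.2033),"blue":(.5346,.1487),"yellow":(.5368,.0939)}
P={}
for k,e in ends.items():
    h,t=px2w(c,e,.005); d=t-h; a=np.degrees(np.arctan2(d[1],d[0])); o=(h+t)/2
    P[k]=(o,a,np.linalg.norm(d))
def at(o,a,off=.022):  # point on handle, a = blade direction
    return np.array(o)-off*np.array([np.cos(np.radians(a)),np.sin(np.radians(a))])
E
python3 - <<'E'
from plan import *
s=robot.get_calibration("side")
for n,uv in dict(mugL=(400,360),mugmid=(430,382),micro=(290,160),micro2=(308,134)).items(): print(n,px2w(s,[uv],0).round(3))
for k,(o,a,l) in P.items():
    print(k,o.round(4),round(a,2),round(l,4))
    g=at(o,a); m=at(mats[k],2.4)
    for y in (0,180):
        for p,yy in((g,a+y),(m,2.4+y)):
            q=robot.ik((*p,.08),(180,0,yy)); print(y,p.round(4),None if q is None else np.round(q,0))
E
```

```text
mugL [[ 0.684 -0.433]]
mugmid [[ 0.713 -0.477]]
micro [[0.626 0.376]]
micro2 [[0.731 0.636]]
blue [ 0.4723 -0.3171] 0.02 0.1269
0 [ 0.4503 -0.3171] [-49.   2. -22.  66.   0. 131.]
0 [0.5126 0.1478] [  2.  -1. -25.  66.   0. 180.]
180 [ 0.4503 -0.3171] [-49.   2. -22.  66.   0. -49.]
180 [0.5126 0.1478] [  2.  -1. -25.  66.   0.  -0.]
yellow [ 0.634  -0.3111] -0.01 0.1297
0 [ 0.612  -0.3111] [-38.  25.   4.  69.   0. 142.]
0 [0.5148 0.093 ] [ -4.  -2. -27.  66.   0. 173.]
180 [ 0.612  -0.3111] [-38.  25.   4.  69.   0. -38.]
180 [0.5148 0.093 ] [ -4.  -2. -27.  66.   0.  -7.]
red [ 0.633  -0.2059] -25.29 0.1157
0 [ 0.6131 -0.1965] [-29.  18.  -4.  68.   0. 176.]
0 [0.5101 0.2024] [   8.    2.  -22.   66.    0. -174.]
180 [ 0.6131 -0.1965] [-29.  18.  -4.  68.   0.  -4.]
180 [0.5101 0.2024] [  8.   2. -22.  66.   0.   6.]
```

```bash
cat >pp.py <<'E'
from plan import *
def pick(k):
    o,a,_=P[k]; g=at(o,a)
    robot.move_pose((*g,.15),(180,0,180+a)); robot.set_gripper(.035)
    hit=robot.line_to((*g,.0755),vel=.08,guard=15)
    robot.set_gripper(0); s=robot.observe()
    print(k,"hit",hit,"z",s["tool_pos"].round(4),"w",round(s["gripper_width"],4),"f",s["gripper_force"])
    robot.line_to((*g,.16),vel=.12)
    print("held w",round(robot.observe()["gripper_width"],4))
def place(k):
    m=at(mats[k],2.4)
    robot.move_pose((*m,.16),(180,0,182.4)); robot.pause(.2)
    robot.line_to((*m,.11),vel=.12)
    hit=robot.line_to((*m,.0828),vel=.04,guard=10)
    print("place",hit,robot.observe()["tool_pos"].round(4))
    robot.set_gripper(.03); robot.line_to((*m,.16),vel=.12)
    print("t",robot.observe()["time"])
E
python3 - <<'E'
from pp import *
pick("blue"); look("side","held")
E
```

```text
blue hit False z [ 0.4506 -0.3174  0.0762] w 0.0074 f 59.01620772667229
held w 0.0077
```

View pics/held.png

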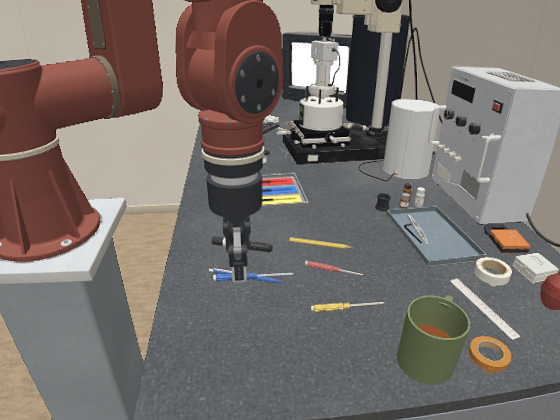

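The blue driver is held level at (215–292, 276) in the side view. Next I place it and check.

```bash
python3 - <<'E'
from pp import *
place("blue")
robot.move_pose((.54,.14,.33),(180,0,90)); robot.pause(.2)
c,im=look("wrist","pb"); cv2.imwrite("pics/pbc.png",cv2.resize(im[50:260,150:390],None,fx=2.5,fy=2.5))
E
```

```text
place True [0.5121 0.1478 0.0832]
t 11.7583
```

View pics/pbc.png

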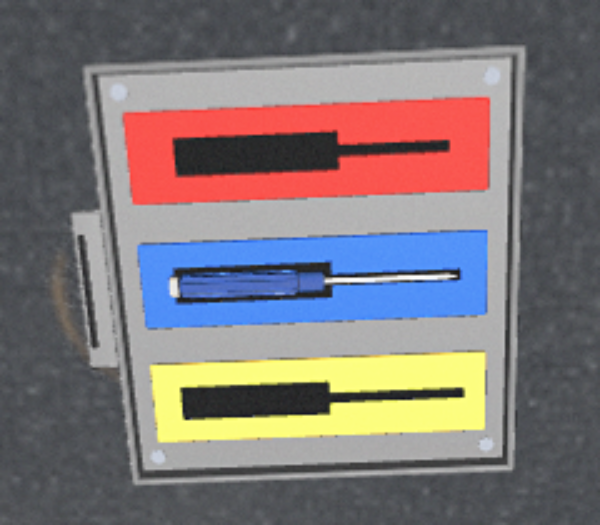

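The blue driver lies on its silhouette: in the crop, the handle cap is at (173,287) and the tip at (458,275), about 2–3 mm toward the lip. I'll do the other two the same way.

```bash
python3 - <<'E'
from pp import *
for k in ("yellow","red"): 
    pick(k)
    if robot.observe()["gripper_width"]<.004: print("MISSED"); break
    place(k)
robot.move_pose((.54,.14,.33),(180,0,90)); robot.pause(.2)
c,im=look("wrist","fin"); a=cv2.resize(im[50:260,150:390],None,fx=1.6,fy=1.6)
s=look("side","fins")[1][160:370,170:410]; cv2.imwrite("pics/finc.png",np.hstack([a,cv2.resize(s,None,fx=1.6,fy=1.6)]))
E
```

```text
yellow hit False z [ 0.6124 -0.3114  0.0764] w 0.0076 f 59.00775372516364
held w 0.008
place True [0.5144 0.093  0.0833]
t 21.9667
red hit False z [ 0.6135 -0.1967  0.0763] w 0.0084 f 59.07758787274361
held w 0.0077
place True [0.5096 0.2023 0.0833]
t 29.725
```

View pics/finc.png

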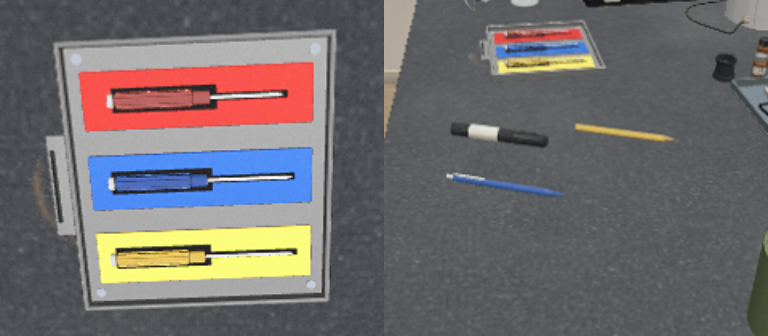

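All three drivers lie on their own silhouettes, with handle caps at crop (110,101), (110,184) and (113,260). The pen, pencil and marker have not moved, so I'm handing in.

```bash
python3 -c "
from plant import robot
print(robot.job_done())"
```

```text
the job is handed in; nothing more can be done
None
```

I laid all three screwdrivers on their own colour mats, handles toward the lip end, left the pen, pencil and marker in place, and handed the job in at about 32 s; no verdict came back.

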